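# Inspect a switch contact through a loupe at the set focal height

## Robot

A 6-joint arm with a two-finger parallel gripper is mounted at the origin on a cart in front of the work surface, level with it; the furniture and walls round the work are solid. World frame = base frame: x ahead of the robot, y to its left, z up, the work surface at z = 0. Lengths are in m, angles in degrees, forces in N, time in s.
With the tool pointing down it reaches from about 0.375 to 0.9 m from the base axis. Payload 3.1 kg.
Tool frame: the origin (TCP) lies on the centre line of the jaws, within the pads' length; the fingertips stand 22 mm ahead of it and the grasp point (between the pads) lies 3 mm ahead of it; y points along the fingers, z is the direction in which the jaws open and shut, and the axes are right-handed (so a half turn about y gives the same grasp; the last joint's range is limited). The gripper opens to 87 mm and grips with 3 to 60 N. Pads are 19 mm wide; open, the fingers measure 117 mm over their backs; the gripper's body (75 mm by 190 mm) begins 51 mm behind the grasp point.
Start: joints at [-85.342, 30.224, 82.088, -0, 67.689, -10.227], TCP at [0.161, -0.604, 0.245] pointing down, gripper open.
Joint ranges: [-176.69, 176.69], [-43.24, 126.21], [12.49, 139.97], [-82, 262], [0, 151.66], [-163.58, 163.58]. Speed limits (degrees/s): [159.86, 159.86, 180, 180, 180, 180].

## Interface

Orientations are given as a 3x3 rotation matrix whose columns are the frame's x, y, z axes.
In Python, from rig import bot gives the robot as it stands.
- The arm moves only by the tool jog_arm, never from a script. Its argument "motion" is one flat list of numbers, 6 for each row, row after row: the shift along the tool's x, y, z in mm, then the turn, a rotation vector about the tool's x, y, z in degrees. A call has 1 to 20 rows; each row is the pose to reach, as a shift and turn from the pose commanded when the call began, along the tool's axes at that moment; what a row does not reach only later rows make up. A row lasts 1/8 s, in which the tool goes at most 62.5 mm and 10.7 degrees, less where a joint would pass 70% of its speed; a pose out of reach is approached as far as the arm can. A call with a gripper value outside its range is refused whole. "gripper" is the opening, from 0 (shut) to 1 (fully open), set as the call begins (left out, the last holds). The fingers move at their own pace and stop on an object; the grip force is fixed at half the most. Time passes only in rows, so rows that repeat a pose let the fingers close. It gives the time, the measured TCP pose, the force and the opening at its end, in the units of the state.
- bot.read_state(): the state, without advancing time (a new reading comes with each control period).
- bot.capture(name): name is "side" or "top" or "wrist"; returns (picture, depth): 420x560x3 uint8, red, green, blue; 420x560 float32, m along the optical axis (not along the pixel's ray), 0 where there is no reading.
- bot.get_calibration(name): a dict with "mtx" (3x3 intrinsics, pixels), "pose" (4x4, takes a point from camera to world coordinates); the wrist camera has in their place "hand_eye" (4x4, takes a point from camera to tool coordinates, whose origin is the TCP and whose axes are the tool frame's). Camera axes: x right, y up, looking along -z (the intrinsics and any distortion apply to the point x, -y, -z); pixel columns grow to the right and rows downward; lengths in m; the calibration is good to about 2 mm. A picture is of the moment at which its call begins: read the wrist's pose just before it. get_calibration takes no time and is no camera call.
- bot.hand_in(): hands the job in, once; it reports no verdict.
The state is a dict: "time_s": time; "joint_positions": joint angles; "qvel": joint speeds; "tau": joint torques, N m; "position": TCP position; "tcp_rot": TCP orientation; "force": force on the tool from outside, world axes, zero at the start; "moment": the same for the moment, N m; "opening": opening from 0.0 (shut) to 1.0 (fully open).
Only numpy, scipy, OpenCV 4.12 (cv2) and the standard library are available. Lean on these libraries where they do the work, as an engineer would, in place of code of your own. Each camera call takes 0.05 s, during which the arm holds its last target.

## Task

Lift the loose cover plate off the two pins of the open junction box and lay it flat on the bench, clear of the box and its stand. Then pick up the loupe by its handle and hold it level over the brass contact button inside the box, lens centred above the button and the middle of the lens at the height of the pointer tip on the post, without touching the box with the loupe, moving the pointer or disturbing the other things on the bench. Finish while holding the loupe still there: do not put it down or let go.

Things in the scene. Friction and masses are not known exactly. Their poses are not given: they have to be found in the camera images.
- cover_grip (a point): centre (half-way up) of the black grip bar on the loose cover plate: 40 mm along own x, 14 mm thick along own y (take it across this), 28 mm tall from the plate's top. A 3 mm high screw tab reaches 15 mm on from each end. This point lies 18 mm above the plate's underside, 14 mm above its top face; z is the plate's normal
- cover: the same cover: bare aluminium plate, 78 (own x) x 112 (own y) x 4 mm, 0.15 kg; origin at the centre of its underside, axes as cover_grip. It starts on the box rim, with its 9 mm holes, at own y = +-42 mm, over the two pins, axes along those of the box
- box_rim (a point): centre of the rim of the fixed grey junction box, open on top, 74 x 108 mm along own x and y, walls 5 mm, rim 46 mm above the bench. Two 6 mm pins stand on it at own y = +-42 mm, ending 9 mm above the rim
- stand: the fixed stand as one body (foot plate, box, post); origin on the bench under the box centre, axes as box_rim. The steel foot plate, 6 mm thick, reaches from own x = -50 to +100 mm and own y = -59 to +59 mm. A steel post, 10 mm in diameter, top 118 mm above the bench, stands at own x = +84 mm, y = 0: the side away from the robot
- pointer_tip (a point): tip of the pointer, a tapered steel finger on a collar (20 mm in diameter, 14 mm high) clamped by friction on the post; the tip points to the box and lies at own x = +50 mm of the box, y = 0. Its height, 75 to 110 mm above the bench, is the focal height set for this job; the tip marks where the middle of the lens must be in height
- contact_top (a point): centre of the top of the brass contact button, 9 mm in diameter, on a small black terminal block inside the box, 31 mm above the bench; the block lies somewhere along the box's own y axis
- loupe_handle (a point): middle of the handle of the folding loupe, half-way up: the handle is two thin parallel steel leaves, 24 mm wide (own x, take it across this), 40 mm long (own y), the pair 16 mm thick (own z). The loupe is 33 x 68 x 16 mm over all, 0.05 kg, and starts flat on the bench. Its own +y runs from the handle to the lens; this point lies 8 mm above its underside
- loupe_lens (a point): middle of the loupe's lens, 33 mm from loupe_handle along own +y and at the same height; the lens sits in a metal ring 32 mm in diameter and 16 mm thick; own z is the lens axis
- loupe: the same loupe as a whole; origin at the middle of its underside, axes as loupe_lens
- bolt_m16: bystander: a hex bolt standing on its head, 26 x 29 x 60 mm; origin at the centre of its underside
- bolt_m12: bystander: a smaller hex bolt standing on its head, 19 x 22 x 48 mm; origin at the centre of its underside
- v_block_small: bystander: a small grey V-block, 44 x 40 x 32 mm; origin at the centre of its underside
Things that resemble listed ones, but are neither listed nor needed, are in the scene too. Of the things like the loupe, leave any that is purple; of the rest the smaller one is meant.

How it is judged (in metres and radians):
On the way, in this order (a step that is already met when the one before it is completed fails the run):
1. the cover is off the pins and lies flat on the bench, let go (height (world z) of cover_grip between 0.013 and 0.023 m and angle between cover_grip's own z axis and vertical below 0.06 rad and linear speed of cover below 0.03 m/s and contact force between the fingers and cover below 0.1 N), for 0.2 s.
2. the loupe is held up in the fingers (contact force between the fingers and loupe above 1 N and height (world z) of loupe_lens above 0.04 m), for 0.2 s.
At the end, for the whole second after the job is handed in: the cover lies flat on the bench (within 0.06 rad and 5 mm); the loupe is held still in the fingers alone, grasped within 25 mm of the middle of its handle, lens centre within 8 mm of the contact button's axis and 6 mm of the pointer tip's height, level within 0.12 rad (height (world z) of cover_grip between 0.013 and 0.023 m and angle between cover_grip's own z axis and vertical below 0.06 rad and linear speed of cover below 0.03 m/s and horizontal distance between loupe_lens and contact_top below 0.008 m and z of loupe_lens in the frame of pointer_tip between -0.006 and 0.006 m and angle between loupe_lens's own z axis and vertical below 0.12 rad and linear speed of loupe below 0.02 m/s and contact force between the fingers and loupe above 1 N and horizontal distance between the grasp point and loupe_handle below 0.025 m and contact force between loupe and stand below 0.1 N and contact force between loupe and cover below 0.1 N); the arm keeps its last pose, push and grip.
It fails at once if the pointer is moved from its height (distance of pointer_tip from where it was at the start of the episode above 0.004 m).
It fails at once if the loupe touches the box, post or pointer (contact force between loupe and stand above 1 N).
It fails at once if the large bolt is shoved more than 30 mm or knocked over (distance of bolt_m16 from where it was at the start of the episode above 0.03 m or angle between bolt_m16's own z axis and vertical above 0.5 rad).
It fails at once if the small bolt is shoved more than 30 mm or knocked over (distance of bolt_m12 from where it was at the start of the episode above 0.03 m or angle between bolt_m12's own z axis and vertical above 0.5 rad).
It fails at once if the V-block is shoved more than 30 mm or knocked over (distance of v_block_small from where it was at the start of the episode above 0.03 m or angle between v_block_small's own z axis and vertical above 0.5 rad).
It also fails if it takes over 58 s, if anything falls off the work surface, if the arm or the gripper's body presses on something with over 40 N, if the wrist force passes 120 N, or if a joint passes its speed limit or range.

## Working session

There is one attempt and no reset: what is moved stays moved. The work goes in short steps, Python scripts to look and compute and a tool call to move; the robot and the scene stay as the last step left them, time stands still between calls to the robot, and variables do not carry over. Pictures are saved under pics/ and viewed, and the job is handed in when it is done.

Besides the shell and the picture viewer there is one more tool, called after ">>>" by a JSON object that holds its "method" and its "body". jog_arm: Moves the arm, as the interface text tells. Its arguments: {"type":"object","properties":{"motion":{"type":"array","items":{"type":"number"}},"gripper":{"type":"number"}},"required":["motion"]}

```bash
mkdir -p pics; ls
cat > h.py <<'E'
import numpy as np, cv2
from rig import bot
def snap(n,f):
    s=bot.read_state(); p,d=bot.capture(n); c=bot.get_calibration(n)
    if n=='wrist':
        T=np.eye(4);T[:3,:3]=s['tcp_rot'];T[:3,3]=s['position'];P=T@np.array(c['hand_eye'])
    else: P=np.array(c['pose'])
    cv2.imwrite('pics/%s.png'%f,p[:,:,::-1]); np.savez('/tmp/%s.npz'%f,p=p,d=d,K=np.array(c['mtx']),P=P)
    return p,d
def cloud(f):
    z=np.load('/tmp/%s.npz'%f);d=z['d'];K=z['K'];P=z['P']
    v,u=np.mgrid[:d.shape[0],:d.shape[1]]
    x=(u-K[0,2])/K[0,0]*d;y=(v-K[1,2])/K[1,1]*d
    X=np.stack([x,-y,-d],-1)@P[:3,:3].T+P[:3,3]
    return z['p'],d,X
E
python3 - <<'E'
from h import *
for n in('side','top'): 
    snap(n,n+'1'); c=bot.get_calibration(n); print(c)
print(bot.get_calibration('wrist')); print(bot.read_state())
E
```

```text
pics
{'mtx': array([[391.89754967,   0.        , 283.52841995],
       [  0.        , 391.89754967, 215.58540028],
       [  0.        ,   0.        ,   1.        ]]), 'pose': array([[-0.91311022,  0.1626866 , -0.37384862,  0.12500964],
       [-0.40764067, -0.34704079,  0.84462523,  0.9953188 ],
       [ 0.00766849,  0.92363183,  0.38320417,  0.46222055],
       [ 0.        ,  0.        ,  0.        ,  1.        ]])}
{'mtx': array([[435.01649259,   0.        , 275.54541668],
       [  0.        , 435.01649259, 206.85282877],
       [  0.        ,   0.        ,   1.        ]]), 'pose': array([[ 6.53637784e-02,  9.75606102e-01, -2.09571732e-01,
         2.71110344e-01],
       [-9.97861485e-01,  6.39446507e-02, -1.35476550e-02,
         1.76919961e-01],
       [ 1.83816304e-04,  2.10009085e-01,  9.77699417e-01,
         1.06605314e+00],
       [ 0.00000000e+00,  0.00000000e+00,  0.00000000e+00,
         1.00000000e+00]])}
{'mtx': array([[340.3274543 ,   0.        , 276.9420893 ],
       [  0.        , 340.3274543 , 211.97390366],
       [  0.        ,   0.        ,   1.        ]]), 'h
[... 430 characters left out ...]
.21496050e+01,  1.22733650e-03,
        6.76872850e+01, -1.02294308e+01]), 'qvel': array([-0.02111082, -0.10549372, -0.2153855 ,  0.04237755, -0.04328419,
       -0.03608207]), 'tau': array([-6.67291715e-04, -4.40985918e+01, -1.77150893e+01,  6.35930314e-02,
        5.34043915e-02, -3.65541734e-05]), 'position': array([ 0.16052365, -0.60340309,  0.24367769]), 'tcp_rot': array([[-9.66440126e-01, -1.35362568e-04,  2.56891932e-01],
       [-2.56891717e-01,  1.90589660e-03, -9.66438313e-01],
       [-3.58789887e-04, -9.99998175e-01, -1.87670847e-03]]), 'force': array([-0.36880914,  1.11424375, -0.43906676]), 'moment': array([-0.00864121,  0.06352691, -0.01766472]), 'opening': 0.9935796856140731}
```

View pics/top1.png

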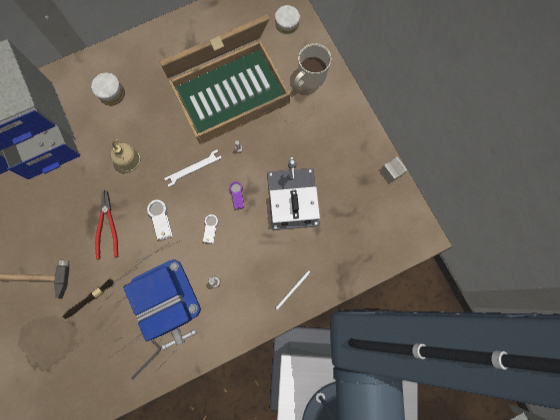

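View pics/side1.png

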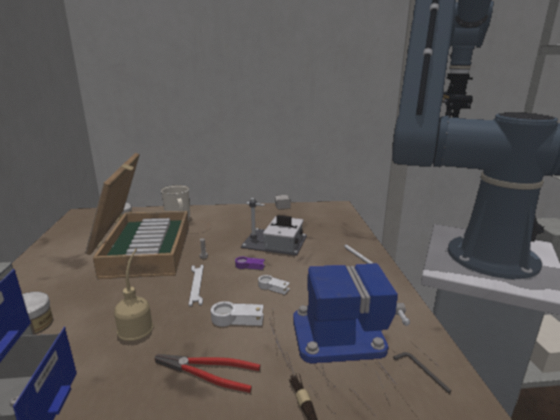

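The top view shows the box and cover at (294,203), with the post at (292,160). The small silver loupe I want is at (210,228). The purple one is at (237,195) and the big silver one at (158,220). The bolts are at (238,147) and (213,283), and the V-block at (396,170).

Run:
```python
from h import *
p,d,X=cloud('top1')
cv2.imwrite('pics/t1c.png',cv2.resize(p[140:300,190:340],None,fx=5,fy=5,interpolation=cv2.INTER_CUBIC)[:600*2,:,::-1][:,:750][:600] )
def at(u,v): return np.round(X[v-1:v+2,u-1:u+2].reshape(-1,3).mean(0),4)
for n,(u,v) in dict(bench=(250,260),cover=(280,205),grip=(295,203),lens=(211,221),hand=(209,236),m1=(238,147),m2=(213,283),vb=(396,168),foot=(285,178)).items(): print(n,at(u,v))
# cover plate mask
m=(abs(X[...,2]-.050)<.006)
import itertools
u0,u1,v0,v1=255,335,150,240
mm=np.zeros_like(m);mm[v0:v1,u0:u1]=m[v0:v1,u0:u1]
q=X[mm][:,:2].astype(np.float32);print(len(q),cv2.minAreaRect(q))
m=np.zeros_like(m);s=(X[...,2]>.065)&(X[...,2]<.095);m[190:220,280:310]=s[190:220,280:310]
q=X[m];print(len(q),q.mean(0),cv2.minAreaRect(q[:,:2].astype(np.float32)))
m[:]=0;s=(X[...,2]>.008)&(X[...,2]<.03);m[205:250,195:225]=s[205:250,195:225]
q=X[m];print(len(q),q.mean(0),cv2.minAreaRect(q[:,:2].astype(np.float32)))
```

```text
bench [ 0.3631  0.2453 -0.0005]
cover [0.4943 0.1807 0.049 ]
grip [0.4951 0.146  0.0775]
lens [0.4511 0.3477 0.0121]
hand [0.4131 0.3482 0.0166]
m1 [0.6418 0.2958 0.0258]
m2 [0.3006 0.3233 0.0479]
vb [ 0.6137 -0.1028  0.0226]
foot [0.5742 0.1726 0.0066]
1386 ((0.5214855670928955, 0.14989574253559113), (0.12341698259115219, 0.11269444227218628), 8.977407455444336)
106 [0.49811214 0.14688669 0.07701175] ((0.49909213185310364, 0.14694584906101227), (0.039133280515670776, 0.013858361169695854), 8.592619895935059)
278 [0.43423157 0.34886817 0.01487159] ((0.4343084394931793, 0.3473978042602539), (0.030603233724832535, 0.06829363852739334), 89.74825286865234)
```

View pics/t1c.png

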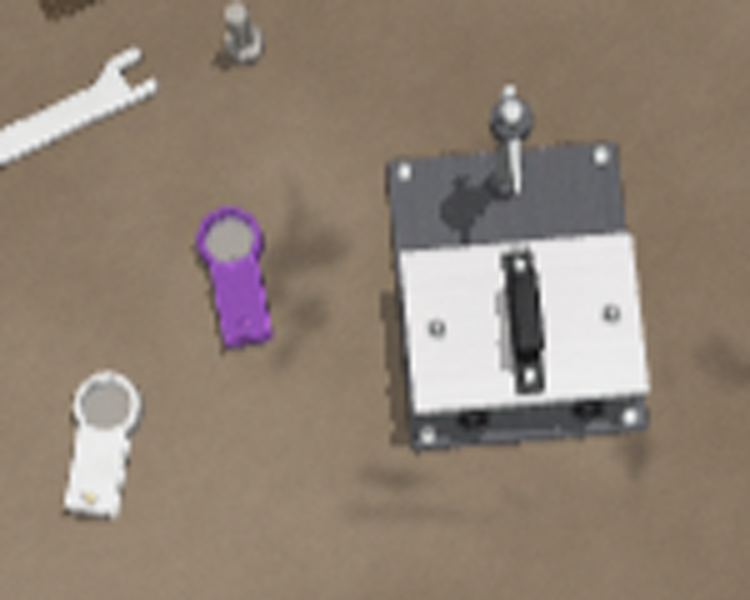

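```bash
cat >> h.py <<'E'
def plan(pts,yaw=None):
    s=bot.read_state();R=np.array(s['tcp_rot']);p=np.array(s['position'])
    from scipy.spatial.transform import Rotation as Ro
    print('t',s['time_s'],'pos',np.round(p,4),'yaw',np.degrees(np.arctan2(R[1,2],R[0,2])),'tilt',R[2],'open',s['opening'],'F',np.round(s['force'],1), 'q',np.round(s['joint_positions'],1))
    for q in pts: print('shift',np.round(R.T@(np.array(q)-p)*1000,1))
    if yaw is not None:
        a=np.radians(yaw);z=np.array([np.cos(a),np.sin(a),0]);y=np.array([0,0,-1.]);x=np.cross(y,z)
        print('turn',np.round(np.degrees(Ro.from_matrix(R.T@np.stack([x,y,z],1)).as_rotvec()),2))
E
python3 -c "
from h import *
plan([(.46,-.28,.27),(.49,.147,.27)],-81.4)"
```

```text
t 0.1 pos [ 0.1605 -0.6034  0.2437] yaw -75.11425322275761 tilt [-3.58789887e-04 -9.99998175e-01 -1.87670847e-03] open 0.9935796856140731 F [-0.4  1.1 -0.4] q [-85.3  30.3  82.1   0.   67.7 -10.2]
shift [-372.5  -25.7 -235.7]
shift [-511.2  -24.9 -640.6]
turn [ 0.11  6.29 -0.01]
```

>>> {"method": "jog_arm", "body": {"motion": [-62,-5,-40,0,0,0,-124,-10,-79,0,0,0,-186,-15,-118,0,0,0,-248,-20,-157,0,0,0,-310,-25,-197,0,0,0,-372,-25,-236,0,0,0,-372,-25,-236,0,0,0,-390,-25,-290,0,2,0,-408,-25,-345,0,4,0,-427,-25,-400,0,6.3,0,-446,-25,-455,0,6.3,0,-465,-25,-510,0,6.3,0,-485,-25,-565,0,6.3,0,-500,-25,-610,0,6.3,0,-511,-25,-640,0,6.3,0,-511,-25,-640,0,6.3,0,-511,-25,-640,0,6.3,0,-511,-25,-640,0,6.3,0,-511,-25,-640,0,6.3,0], "gripper": 1}}

```text
time_s: 2.48
position: [0.4901, 0.1448, 0.2696]
tcp_rot: [[-0.989, -0.0, 0.148], [-0.148, -0.0, -0.989], [0.0, -1.0, 0.0]]
force: [0.0, 0.1, -0.1]
opening: 1.0
```

Run:
```python
from h import *
plan([]);snap('wrist','w1');plan([])
p,d,X=cloud('w1')
s=abs(X[...,2]-.050)<.004
q=X[s][:,:2].astype(np.float32);print(len(q),cv2.minAreaRect(q),np.median(X[s],0))
s=(X[...,2]>.070)&(X[...,2]<.085)&(X[...,0]<.53)
q=X[s];print(len(q),q.mean(0),cv2.minAreaRect(q[:,:2].astype(np.float32)))
```

```text
t 2.475 pos [0.4901 0.1448 0.2696] yaw -81.51546410961613 tilt [ 1.88690166e-04 -9.99999976e-01  1.08007733e-04] open 0.9999283886699372 F [ 0.   0.1 -0.1] q [ 3.9 19.6 96.5 -0.  63.9 85.4]
t 2.525 pos [0.4901 0.1449 0.2696] yaw -81.50403161314402 tilt [ 9.96241326e-05 -9.99999994e-01  5.07120523e-05] open 0.9997985253830723 F [-0.1  0.3 -0.6] q [ 3.9 19.6 96.5 -0.  63.9 85.4]
6926 ((0.5658251643180847, 0.18536041676998138), (0.2583675682544708, 0.1308525800704956), 29.109079360961914) [0.50368895 0.15121108 0.04999596]
548 [0.50197896 0.14945301 0.07744466] ((0.5013081431388855, 0.14944447576999664), (0.038913071155548096, 0.013176138512790203), 8.437237739562988)
```

View pics/w1.png

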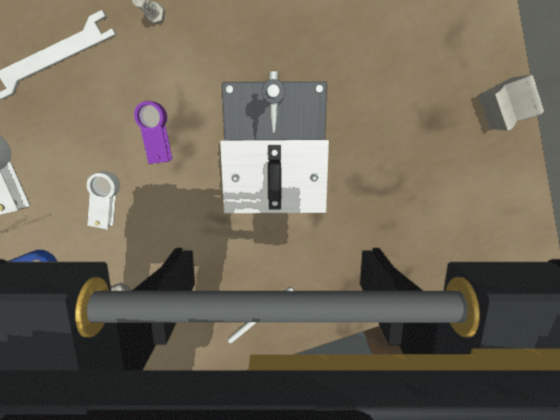

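```bash
python3 -c "
from h import *
plan([(.5010,.149,.15),(.5010,.149,.077)],-81.5)"
```

```text
t 2.525 pos [0.4901 0.1449 0.2696] yaw -81.50403161314402 tilt [ 9.96241326e-05 -9.99999994e-01  5.07120523e-05] open 0.9997985253830723 F [-0.1  0.3 -0.6] q [ 3.9 19.6 96.5 -0.  63.9 85.4]
shift [-11.4 119.6  -2.4]
shift [-11.4 192.6  -2.4]
turn [-0.   -0.    0.01]
```

>>> {"method": "jog_arm", "body": {"motion": [-4,40,-1,0,0,0,-8,80,-2,0,0,0,-11.4,119.6,-2.4,0,0,0,-11.4,119.6,-2.4,0,0,0,-11.4,119.6,-2.4,0,0,0]}}

```text
time_s: 3.15
position: [0.5017, 0.1497, 0.151]
tcp_rot: [[-0.989, 0.002, 0.149], [-0.149, 0.0, -0.989], [-0.002, -1.0, 0.0]]
force: [0.1, 0.6, 0.5]
opening: 0.999
```

Run:
```python
from h import *
plan([]);snap('wrist','w2');plan([])
p,d,X=cloud('w2')
s=(X[...,2]>.070)&(X[...,2]<.085)&(X[...,0]<.53)&(abs(X[...,1]-.149)<.02)&(X[...,0]>.47)
q=X[s];print(len(q),q.mean(0),cv2.minAreaRect(q[:,:2].astype(np.float32)))
```

```text
t 3.15 pos [0.5017 0.1497 0.151 ] yaw -81.43678061302555 tilt [-1.58383838e-03 -9.99998739e-01  1.15524616e-04] open 0.9990094849062373 F [0.1 0.6 0.5] q [  4.4  30.3 101.7   0.   47.8  85.8]
t 3.2 pos [0.5021 0.1498 0.1515] yaw -81.43134950139945 tilt [-2.97518929e-03 -9.99995551e-01  2.17321467e-04] open 1.0000179316451727 F [0.1 0.6 0.1] q [  4.4  30.3 101.7   0.   47.8  85.8]
1178 [0.50256392 0.14937048 0.07737147] ((0.5013806223869324, 0.14905674755573273), (0.03914473578333855, 0.013822784647345543), 8.178486824035645)
```

View pics/w2.png

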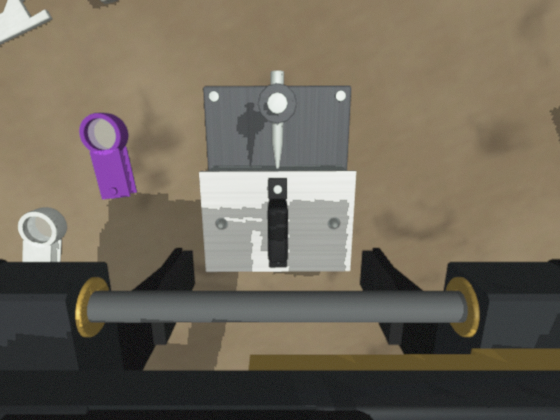

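The bar sits at column 277, on the jaw centre line. Next I descend and grip.

>>> {"method": "jog_arm", "body": {"motion": [0,25,0,0,0,0,0,50,0,0,0,0,0,74,0,0,0,0,0,74,0,0,0,0,0,74,0,0,0,0]}}

```text
time_s: 3.82
position: [0.5018, 0.15, 0.0775]
tcp_rot: [[-0.989, 0.002, 0.149], [-0.149, 0.0, -0.989], [-0.002, -1.0, -0.0]]
force: [0.3, 0.3, -0.2]
opening: 1.001
```

>>> {"method": "jog_arm", "body": {"motion": [0,0,0,0,0,0,0,0,0,0,0,0,0,0,0,0,0,0,0,0,0,0,0,0,0,0,0,0,0,0,0,0,0,0,0,0,0,0,0,0,0,0,0,0,0,0,0,0], "gripper": 0}}

```text
time_s: 4.82
position: [0.5009, 0.1498, 0.0759]
tcp_rot: [[-0.989, -0.0, 0.149], [-0.149, -0.0, -0.989], [0.0, -1.0, 0.0]]
force: [0.9, -1.2, 0.7]
opening: 0.173
```

>>> {"method": "jog_arm", "body": {"motion": [0,-4,0,0,0,0,0,-10,0,0,0,0,0,-18,0,0,0,0,0,-35,0,0,0,0,0,-60,0,0,0,0,0,-90,0,0,0,0,0,-110,0,0,0,0,0,-110,0,0,0,0,0,-110,0,0,0,0,0,-110,0,0,0,0]}}

```text
time_s: 6.08
position: [0.5001, 0.1498, 0.1849]
tcp_rot: [[-0.989, -0.002, 0.149], [-0.149, -0.0, -0.989], [0.002, -1.0, -0.0]]
force: [-0.1, -0.8, -2.5]
opening: 0.159
```

Run:
```python
from h import *
plan([(.485,-.02,.186),(.485,-.02,.029)],-81.5)
snap('wrist','w3'); snap('top','top2')
```

```text
t 6.075 pos [0.5001 0.1498 0.1849] yaw -81.4162709618695 tilt [ 2.38903790e-03 -9.99997129e-01 -1.84477313e-04] open 0.15913348723238868 F [-0.1 -0.8 -2.5] q [  4.4  27.2 100.2   0.   52.7  85.8]
shift [ 40.3  -1.  165.6]
shift [ 39.9 156.  165.7]
turn [0.01 0.08 0.14]
```

View pics/w3.png

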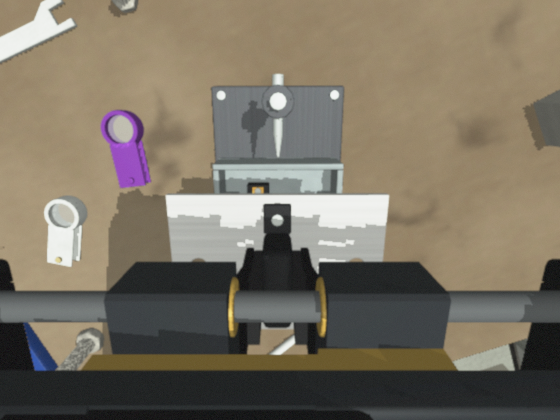

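View pics/top2.png

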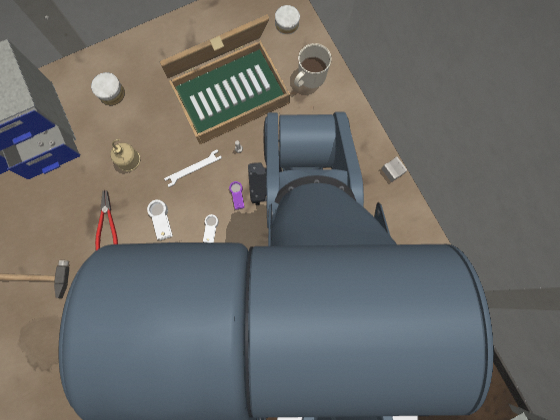

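>>> {"method": "jog_arm", "body": {"motion": [8,0,30,0,0,0,16,0,65,0,0,0,24,0,100,0,0,0,34,0,135,0,0,0,40,0,166,0,0,0,40,40,166,0,0,0,40,80,166,0,0,0,40,115,166,0,0,0,40,140,166,0,0,0,40,148,166,0,0,0,40,148,166,0,0,0,40,148,166,0,0,0,40,148,166,0,0,0]}}

```text
time_s: 7.8
position: [0.4869, -0.0204, 0.0389]
tcp_rot: [[-0.989, 0.002, 0.149], [-0.149, -0.001, -0.989], [-0.002, -1.0, 0.001]]
force: [0.0, 0.2, -2.4]
opening: 0.159
```

Run:
```python
from h import *
plan([(.485,-.02,.0305)],-81.5)
snap('side','s2');
```

```text
t 7.8 pos [ 0.4869 -0.0204  0.0389] yaw -81.4087216596015 tilt [-1.94637733e-03 -9.99997737e-01  8.59343317e-04] open 0.1594735791362648 F [ 0.   0.2 -2.4] q [-15.6  40.7 110.3   0.   29.   65.8]
shift [ 1.8  8.4 -0.6]
turn [-0.05  0.09 -0.11]
```

View pics/s2.png

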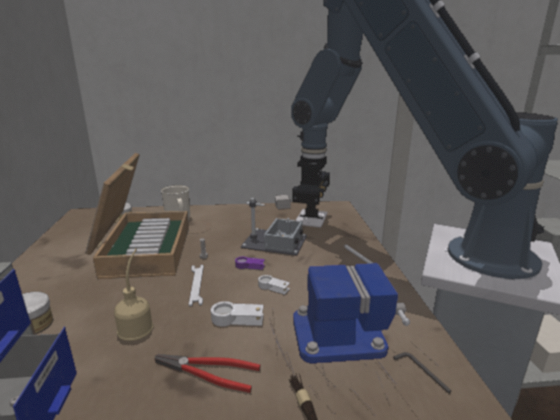

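>>> {"method": "jog_arm", "body": {"motion": [0,4,0,0,0,0,0,8.5,0,0,0,0,0,8.5,0,0,0,0,0,8.5,0,0,0,0]}}

```text
time_s: 8.35
position: [0.4864, -0.0203, 0.0297]
tcp_rot: [[-0.989, 0.001, 0.149], [-0.149, -0.0, -0.989], [-0.001, -1.0, 0.0]]
force: [-0.3, 0.3, 4.6]
opening: 0.161
```

Contact with the bench shows as +4.6 N. I release and lift.

>>> {"method": "jog_arm", "body": {"motion": [0,0,0,0,0,0,0,0,0,0,0,0,0,0,0,0,0,0,0,0,0,0,0,0], "gripper": 0.6}}

```text
time_s: 8.85
position: [0.4861, -0.0202, 0.0293]
tcp_rot: [[-0.989, -0.0, 0.149], [-0.149, 0.0, -0.989], [0.0, -1.0, -0.0]]
force: [-0.8, 0.4, -0.0]
opening: 0.527
```

>>> {"method": "jog_arm", "body": {"motion": [0,0,0,0,0,0,0,-10,0,0,0,0,0,-30,0,0,0,0,0,-70,0,0,0,0,0,-120,0,0,0,0,0,-170,0,0,0,0,0,-170,0,0,0,0,0,-170,0,0,0,0]}}

```text
time_s: 9.85
position: [0.4855, -0.0201, 0.1995]
tcp_rot: [[-0.989, -0.0, 0.149], [-0.149, 0.0, -0.989], [0.0, -1.0, -0.0]]
force: [0.1, -0.0, -0.0]
opening: 0.601
```

Run:
```python
from h import *
plan([(.40,.32,.20)],-90)
snap('wrist','w4');p,d,X=cloud('w4')
s=(X[...,2]>.001)&(X[...,2]<.012)&(abs(X[...,1]+.02)<.08)&(X[...,0]>.42)&(X[...,0]<.55)
q=X[s];A=np.c_[q[:,:2],np.ones(len(q))];print(len(q),np.linalg.lstsq(A,q[:,2],rcond=None)[0],np.median(q,0))
s=(X[...,2]>.02)&(X[...,2]<.05)&(abs(X[...,1]+.02)<.04)&(X[...,0]>.45)&(X[...,0]<.53);print(s.sum(),X[s].mean(0))
```

```text
t 9.85 pos [ 0.4855 -0.0201  0.1995] yaw -81.41285803958223 tilt [ 2.67019335e-04 -9.99999960e-01 -9.13283798e-05] open 0.6007767638700603 F [ 0.1 -0.  -0. ] q [-15.6  23.5 104.4  -0.   52.1  65.8]
shift [  33.8   -0.4 -349. ]
turn [0.   8.59 0.02]
7972 [ 0.00091496 -0.00035257  0.00353887] [ 0.48949058 -0.01940136  0.00399203]
629 [ 0.48795642 -0.0202089   0.03119741]
```

View pics/w4.png

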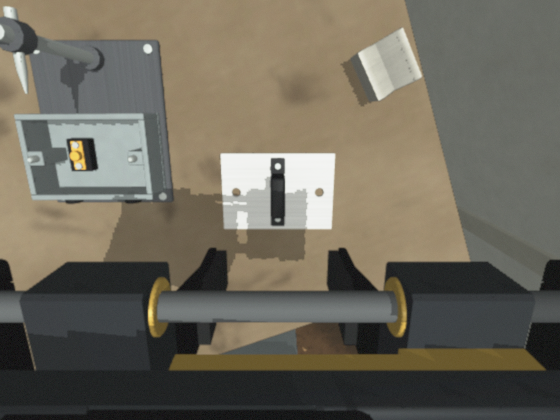

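Run:
```python
from h import *
plan([(.49,.155,.25),(.40,.32,.23)],-90)
```

```text
t 9.9 pos [ 0.4851 -0.02    0.1987] yaw -81.41994912146492 tilt [ 2.06445307e-03 -9.99997435e-01 -9.31775204e-04] open 0.6015086762287349 F [ 0.8  0.  -0.1] q [-15.6  23.5 104.5   0.   52.1  65.8]
shift [ -30.9  -51.2 -172.3]
shift [  33.5  -30.9 -348.9]
turn [0.04 8.58 0.12]
```

>>> {"method": "jog_arm", "body": {"motion": [-5,-30,-30,0,0,0,-15,-51,-75,0,0,0,-22,-51,-125,0,0,0,-31,-51,-172,0,0,0,-31,-51,-172,0,0,0,-31,-51,-172,0,0,0,-31,-51,-172,0,0,0]}}

```text
time_s: 10.78
position: [0.4909, 0.1533, 0.2496]
tcp_rot: [[-0.989, -0.002, 0.148], [-0.148, -0.001, -0.989], [0.002, -1.0, 0.0]]
force: [0.1, -0.1, -0.7]
opening: 0.599
```

Run:
```python
from h import *
plan([(.40,.32,.23)],-90)
p,d=snap('wrist','w5');snap('side','s5')
cv2.imwrite('pics/w5c.png',cv2.resize(p[60:240,190:370],None,fx=3.3,fy=3.3,interpolation=cv2.INTER_CUBIC)[:,:,::-1])
p=cv2.imread('pics/s5.png');cv2.imwrite('pics/s5c.png',cv2.resize(p[180:270,220:330],None,fx=6,fy=6,interpolation=cv2.INTER_CUBIC))
```

```text
t 10.775 pos [0.4909 0.1533 0.2496] yaw -81.50811779198106 tilt [ 1.95826511e-03 -9.99998059e-01  2.15986665e-04] open 0.5992363639821094 F [ 0.1 -0.1 -0.7] q [ 4.9 21.4 97.4 -0.  61.3 86.4]
shift [  65.2   19.7 -178.3]
turn [-0.02  8.49  0.11]
```

View pics/w5c.png

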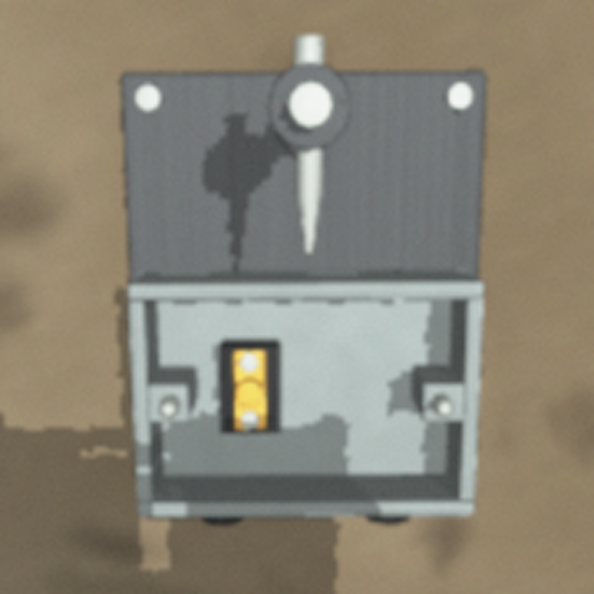

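View pics/s5c.png

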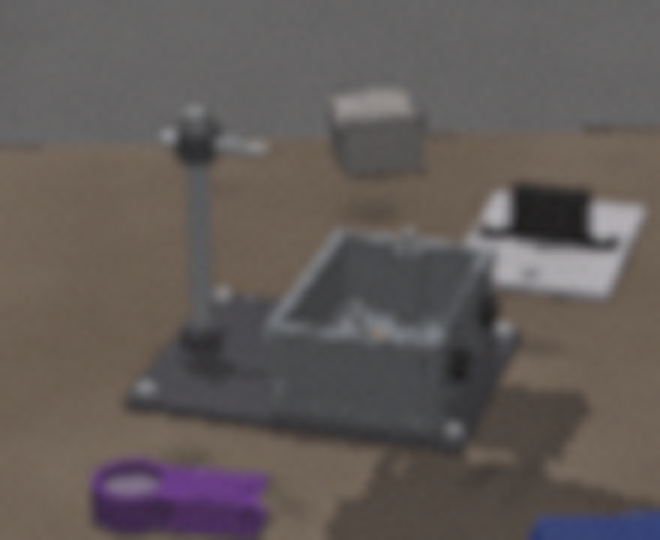

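```bash
cat >> h.py <<'E'
def ray(f,u,v):
    z=np.load('/tmp/%s.npz'%f);K=z['K'];P=z['P']
    r=P[:3,:3]@np.array([(u-K[0,2])/K[0,0],-(v-K[1,2])/K[1,1],-1.]);return P[:3,3],r
def atz(f,u,v,h):
    o,r=ray(f,u,v);return o+r*(h-o[2])/r[2]
E
python3 - <<'E'
from h import *
g=lambda a,b:(a/3.3+190-.35,b/3.3+60-.35)
for n,(a,b),h in [('btn',(250,397),.031),('pinL',(169,408),.055),('pinR',(444,407),.055),('post',(311,104),.118)]:
    print(n,np.round(atz('w5',*g(a,b),h),4))
p,d,X=cloud('w5')
u,v=map(round,g(250,397)); print('btn depth',X[v,u], X[v-1:v+2,u-1:u+2,2])
u,v=map(round,g(309,245)); print(u,v)
for w in range(v-16,v+5): print(w,np.round(X[w,u-2:u+3,2],4),np.round(X[w,u,:2],4))
# triangulate tip
o1,r1=ray('w5',*g(309,253));o2,r2=ray('s5',265/6+220-.4,147/6+180-.4)
t=np.linalg.lstsq(np.c_[r1,-r2],o2-o1,rcond=None)[0];print('tri',o1+r1*t[0],o2+r2*t[1])
p,d,X=cloud('s5')
for w in range(200,208): print(w,np.round(X[w,258:267,2],3))
E
```

```text
btn [0.4967 0.1661 0.031 ]
pinL [0.4945 0.1898 0.055 ]
pinR [0.5071 0.1073 0.055 ]
post [0.5835 0.1613 0.118 ]
btn depth [0.49675929 0.16648488 0.03197749] [[0.03048283 0.03220033 0.03102903]
 [0.03365113 0.03197749 0.03145188]
 [0.03067506 0.0321752  0.03139134]]
283 134
118 [0.1054 0.1048 0.1054 0.1049 0.1043] [0.5639 0.1587]
119 [0.1043 0.1057 0.1042 0.105  0.1057] [0.5631 0.1586]
120 [0.1039 0.105  0.1028 0.1061 0.1042] [0.5623 0.1584]
121 [0.1041 0.1043 0.1055 0.1047 0.1045] [0.5616 0.1584]
122 [0.1027 0.1041 0.1044 0.1052 0.1041] [0.5608 0.1582]
123 [0.104  0.1039 0.1042 0.1032 0.104 ] [0.56   0.1581]
124 [0.1039 0.1035 0.1047 0.1045 0.1035] [0.5592 0.158 ]
125 [0.1036 0.1054 0.1044 0.1038 0.1046] [0.5584 0.1579]
126 [0.1042 0.1046 0.1045 0.1046 0.1044] [0.5577 0.1578]
127 [0.1033 0.1041 0.1044 0.104  0.1038] [0.5569 0.1576]
128 [0.1028 0.1029 0.1035 0.1048 0.0061] [0.5561 0.1575]
129 [0.1023 0.1046 0.1033 0.1024 0.0056] [0.5553 0.1574]
130 [0.1021 0.1039 0.1035 0.1039 0.0052] [0.5545 0.1572]
131 [0.0057 0.1043 0.1039 0.1032 0.0057] [0.5537 0.1571]
132 [0.0053 0.1034 0.1021 0.1
[... 295 characters left out ...]
] [0.5422 0.1536]
138 [0.0041 0.0058 0.0059 0.0059 0.0066] [0.5411 0.1534]
tri [0.54957322 0.15626444 0.10427155] [0.55156799 0.15735075 0.10410565]
200 [-0.101 -0.101 -0.103 -0.103 -0.101 -0.101 -0.104 -0.102 -0.098]
201 [-0.108 -0.106 -0.106 -0.106 -0.107 -0.108 -0.104 -0.105 -0.106]
202 [-0.111 -0.111 -0.109 -0.111 -0.112 -0.111 -0.113 -0.111 -0.112]
203 [ 0.104  0.105 -0.001 -0.001  0.    -0.002  0.     0.    -0.002]
204 [ 0.102  0.105  0.105  0.103  0.103  0.104  0.001  0.    -0.   ]
205 [ 0.099  0.099  0.1    0.101  0.1    0.101  0.101 -0.001 -0.001]
206 [-0.001 -0.    -0.     0.    -0.     0.     0.    -0.     0.001]
207 [-0.001  0.     0.001 -0.003 -0.     0.001 -0.    -0.001  0.001]
```

Run:
```python
from h import *
p,d,X=cloud('top1')
q=X[250:360,100:215].reshape(-1,3);
for h in(.03,.06,.1):
    s=q[q[:,2]>h];print(h,len(s),s.min(0),s.max(0))
s=q[(q[:,2]>.06)&(q[:,1]<.46)];print(s[:,0].max())
```

```text
0.03 3507 [0.14864365 0.17691996 0.03066276] [0.33860293 0.50663832 1.06605314]
0.06 3216 [0.162442   0.17691996 0.06006248] [0.32814606 0.50663832 1.06605314]
0.1 2982 [0.17176669 0.17691996 0.10005951] [0.32814606 0.50663832 1.06605314]
0.3281460629465032
```

>>> {"method": "jog_arm", "body": {"motion": [15,5,-40,0,2,0,30,10,-85,0,4,0,50,20,-130,0,6,0,65,20,-178,0,8.5,0,65,20,-178,0,8.5,0,65,20,-178,0,8.5,0,65,20,-178,0,8.5,0]}}

```text
time_s: 11.75
position: [0.4012, 0.3196, 0.2306]
tcp_rot: [[-1.0, 0.0, -0.001], [0.001, -0.0, -1.0], [-0.0, -1.0, 0.0]]
force: [0.2, 0.1, -0.0]
opening: 0.597
```

Run:
```python
from h import *
plan([])
p,d=snap('wrist','w6');p,d,X=cloud('w6')
s=(X[...,2]>.008)&(X[...,2]<.025)&(abs(X[...,0]-.435)<.06)&(abs(X[...,1]-.35)<.04)
q=X[s];print(len(q),q.mean(0),np.percentile(q[:,2],[50,90]),cv2.minAreaRect(q[:,:2].astype(np.float32)))
v,u=np.where(s);print(u.min(),u.max(),v.min(),v.max())
```

```text
t 11.75 pos [0.4012 0.3196 0.2306] yaw -90.03426979428279 tilt [-3.44278979e-04 -9.99999925e-01  1.78173905e-04] open 0.5966160258430098 F [ 0.2  0.1 -0. ] q [ 26.   22.7  98.9  -0.   58.4 116.1]
1627 [0.43746853 0.35130225 0.01455373] [0.01564009 0.01698913] ((0.4355567395687103, 0.3505948781967163), (0.031895291060209274, 0.06801839917898178), 88.86068725585938)
231 262 122 188
```

View pics/w6.png

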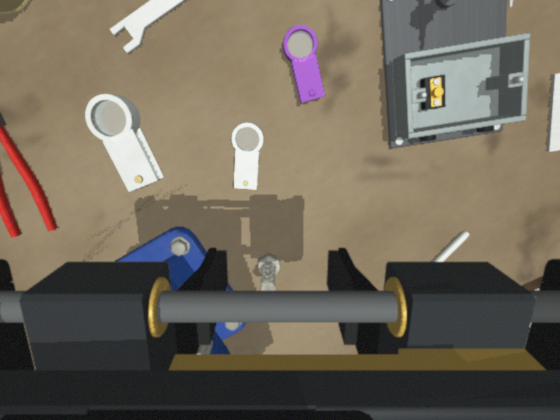

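Run:
```python
from h import *
p,d,X=cloud('w6')
s=(X[...,2]>.012)&(X[...,2]<.025)&(abs(X[...,0]-.435)<.06)&(abs(X[...,1]-.35)<.04)
q=X[s]
print(q[:,0].min(),q[:,0].max())
for a in np.arange(.400,.472,.004):
    r=q[(q[:,0]>=a)&(q[:,0]<a+.004)]
    if len(r): print(round(a+.002,3),len(r),r[:,1].min(),r[:,1].max(),(r[:,1].min()+r[:,1].max())/2)
print(atz('w6',247.5,138.,.012))
cv2.imwrite('pics/w6c.png',cv2.resize(p[110:200,210:290],None,fx=6,fy=6,interpolation=cv2.INTER_CUBIC)[:,:,::-1])
```

```text
0.40150674271142633 0.46955902920889414
0.402 49 0.3423987366864274 0.36474164640036066 0.35357019154339403
0.406 73 0.3423213454449581 0.3647938665185437 0.3535576059817509
0.41 83 0.3412111813891964 0.36462367856655215 0.3529174299778743
0.414 92 0.3410543673313371 0.3642887017719247 0.3526715345516309
0.418 91 0.34107060394109845 0.3644274589113846 0.35274903142624153
0.422 77 0.3410161323093002 0.36413312794697755 0.3525746301281389
0.426 85 0.34091989467296163 0.363998380429114 0.3524591375510378
0.43 94 0.33975462642825965 0.36399552848923045 0.351875077458745
0.434 91 0.3397556541887822 0.3626729624451234 0.3512143083169528
0.438 92 0.33967355239602237 0.362541871712312 0.3511077120541672
0.442 69 0.337522871538212 0.36243687268502456 0.3499798721116183
0.446 42 0.33546705942429667 0.3654336875732493 0.35045037349877295
0.45 39 0.3343421528091511 0.3661937334299748 0.35026794311956294
0.454 46 0.33428164706035757 0.3661860988204456 0.3502338729404016
0.458 41 0.3343219910287416 0.3658639108147688 0.3500929509217552
0.462 44 0.335284172129882 0.3649454844388636 0.3501148282843728
0.466 65 0.33824984829800453 0.3615782056764928 0.34991402698724866
0.47 22 0.3434102555672851 0.3564373648142459 0.3499238101907655
[0.45344071 0.34946691 0.012     ]
```

View pics/w6c.png

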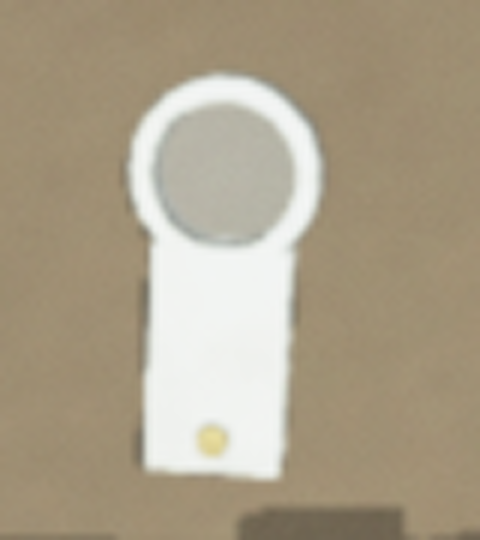

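Run:
```python
from h import *
plan([(.4207,.3524,.10),(.4207,.3524,.0245)],-93.8)
```

```text
t 11.8 pos [0.4012 0.3196 0.2305] yaw -90.04412541998069 tilt [-2.80529262e-04 -9.99999956e-01  9.47018104e-05] open 0.5993549538571266 F [ 1.3 -0.2  0.4] q [ 26.   22.7  98.9  -0.   58.4 116.1]
shift [-19.4 130.6 -32.8]
shift [-19.4 206.1 -32.8]
turn [-0.    3.76 -0.02]
```

>>> {"method": "jog_arm", "body": {"motion": [-10,30,-16,0,3.8,0,-19.4,70,-32.8,0,3.8,0,-19.4,115,-32.8,0,3.8,0,-19.4,150,-32.8,0,3.8,0,-19.4,150,-32.8,0,3.8,0,-19.4,150,-32.8,0,3.8,0]}}

```text
time_s: 12.55
position: [0.4208, 0.3535, 0.0814]
tcp_rot: [[-0.998, 0.002, -0.066], [0.066, 0.001, -0.998], [-0.002, -1.0, -0.001]]
force: [0.4, -0.0, 0.0]
opening: 0.6
```

Run:
```python
from h import *
p,d=snap('wrist','w7')
plan([(.4207,.3524,.0245)],-93.8)
```

```text
t 12.6 pos [0.4211 0.3538 0.082 ] yaw -93.75938699903281 tilt [-0.00265267 -0.99999516 -0.00162875] open 0.5991084070273996 F [-0.5  0.5  1.4] q [ 28.4  38.4 100.3  -0.   41.1 122.2]
shift [ 0.4 57.5  1.5]
turn [ 0.09  0.04 -0.15]
```

View pics/w7.png

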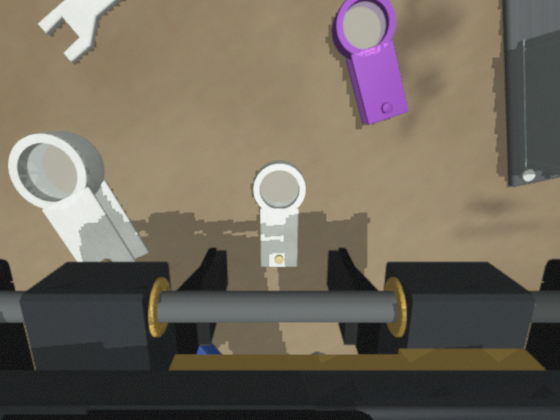

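The loupe is centred between the jaws at column 279. I descend.

>>> {"method": "jog_arm", "body": {"motion": [0,20,1,0,0,0,0,40,1,0,0,0,0,55,1,0,0,0,0,55,1,0,0,0,0,55,1,0,0,0,0,55,1,0,0,0]}}

```text
time_s: 13.35
position: [0.4201, 0.3529, 0.0262]
tcp_rot: [[-0.998, 0.001, -0.065], [0.065, 0.001, -0.998], [-0.001, -1.0, -0.001]]
force: [-0.9, -0.6, 0.2]
opening: 0.598
```

Run:
```python
from h import *
plan([(.4207,.3524,.0245)],-93.8)
```

```text
t 13.35 pos [0.4201 0.3529 0.0262] yaw -93.71242793015583 tilt [-1.36724234e-03 -9.99998681e-01 -8.77129992e-04] open 0.5984253278882028 F [-0.9 -0.6  0.2] q [ 28.4  44.  101.4   0.   34.5 122.1]
shift [-0.6  1.7  0.5]
turn [ 0.05  0.09 -0.08]
```

>>> {"method": "jog_arm", "body": {"motion": [-0.5,0.7,0.3,0,0,0,-0.5,0.7,0.3,0,0,0,-0.5,0.7,0.3,0,0,0,-0.5,0.7,0.3,0,0,0,-0.5,0.7,0.3,0,0,0,-0.5,0.7,0.3,0,0,0,-0.5,0.7,0.3,0,0,0], "gripper": 0}}

```text
time_s: 14.22
position: [0.4201, 0.3522, 0.0247]
tcp_rot: [[-0.998, -0.0, -0.065], [0.065, -0.0, -0.998], [0.0, -1.0, 0.0]]
force: [-1.2, -0.0, -0.6]
opening: 0.256
```

>>> {"method": "jog_arm", "body": {"motion": [0,-5,0,0,0,0,0,-20,0,0,0,0,0,-45,0,0,0,0,0,-80,0,0,0,0,0,-130,0,0,0,0,0,-170,0,0,0,0,0,-170,0,0,0,0,0,-170,0,0,0,0,0,-170,0,0,0,0]}}

```text
time_s: 15.35
position: [0.4191, 0.3517, 0.1935]
tcp_rot: [[-0.998, -0.003, -0.065], [0.065, -0.002, -0.998], [0.003, -1.0, 0.002]]
force: [0.1, -0.0, -0.8]
opening: 0.255
```

Run:
```python
from h import *
plan([])
p,d=snap('wrist','w8');p,d,X=cloud('w8')
s=bot.read_state();R=np.array(s['tcp_rot']);Y=(X-np.array(s['position']))@R
np.save('/tmp/y.npy',Y)
m=(abs(Y[...,1]-10)<10.02)&(abs(Y[...,2])<.03)&(Y[...,0]<-.005)&(Y[...,0]>-.06)&(abs(Y[...,1])<.04)
q=Y[m];print(len(q),q.min(0),q.max(0),np.median(q,0))
m2=m&(abs(Y[...,1]-np.median(q[:,1]))<.006);q=Y[m2]
for a in np.arange(-.06,0,.004):
    r=q[(q[:,0]>=a)&(q[:,0]<a+.004)]
    if len(r): print(round(a+.002,3),len(r),r[:,2].min(),r[:,2].max(),(r[:,2].min()+r[:,2].max())/2,np.median(r[:,1]))
A=np.c_[q[:,[0,2]],np.ones(len(q))];print(np.linalg.lstsq(A,q[:,1],rcond=None)[0])
```

```text
t 15.35 pos [0.4191 0.3517 0.1935] yaw -93.72012842964917 tilt [ 0.00273636 -0.99999479  0.00171194] open 0.25532383950461723 F [ 0.1 -0.  -0.8] q [ 28.3  28.2  96.2  -0.   55.8 122. ]
7202 [-0.04989873 -0.01999061 -0.02250485] [-0.00500898  0.02350743  0.02275627] [-0.02219574  0.0090648   0.00035518]
-0.05 147 -0.0068961522334277745 0.0067654001166296265 -6.537605839907401e-05 0.009864672492757773
-0.046 379 -0.012193646014130867 0.012331010310260921 6.868214806502685e-05 0.00911311225745361
-0.042 417 -0.014520325104338552 0.014929178322456991 0.00020442660905921946 0.013001537476147507
-0.038 524 -0.01574551159993731 0.01598559137829537 0.00012003988917903136 0.013560612542392575
-0.034 547 -0.016288837852562337 0.01658459268194902 0.00014787741469334155 0.013436856570702075
-0.03 551 -0.015887842719814842 0.016153228976685315 0.0001326931284352361 0.013414856442060787
-0.026 493 -0.014493436162285663 0.01533566381014883 0.0004211138239315834 0.013563509108601724
-0.022 540 -0.0123203093296766 0.012895442981942184 0.0002875668261327919 0.009529583029472197
-0.018 396 -0.011870553320963663 0.012147205082084736 0.00013832588056053672 0.00864769607526103
-0.014 425 -0.01964929866238949 0.019886896555868196 0.0001187989467393534 0.008546323974233085
-0.01 728 -0.019991863813606306 0.020269792880276274 0.00013896453333498392 0.008539498995000946
-0.006 272 -0.011196324820586611 0.011395062098645091 9.936863902923997e-05 0.008548032173295143
[-0.08645538  0.00079014  0.00833229]
```

View pics/w8.png

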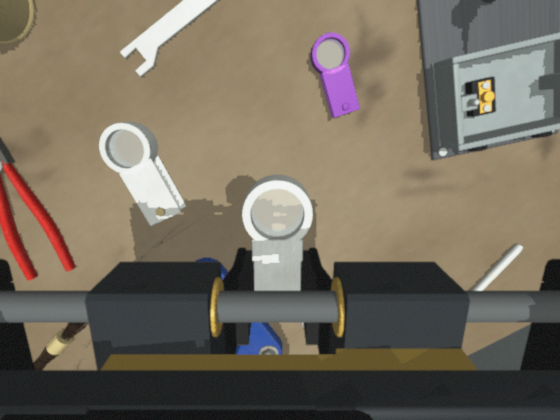

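Run:
```python
from h import *
plan([(.4636,.1613,.185),(.4636,.1613,.1189)],-81.4)
```

```text
t 15.4 pos [0.4192 0.3517 0.1934] yaw -93.71721333266531 tilt [ 0.00271953 -0.99999485  0.00170199] open 0.255176816164592 F [-0.9 -0.5 -1.2] q [ 28.3  28.2  96.2  -0.   55.8 122. ]
shift [-56.7   8.6 187.1]
shift [-56.9  74.7 187. ]
turn [ -0.08 -12.32   0.17]
```

>>> {"method": "jog_arm", "body": {"motion": [-10,0,30,0,-2,0,-20,0,65,0,-4,0,-30,3,100,0,-6,0,-40,6,135,0,-8,0,-50,8,168,0,-10,0,-57,8.5,187,0,-12.3,0,-57,8.5,187,0,-12.3,0,-57,8.5,187,0,-12.3,0,-57,8.5,187,0,-12.3,0,-57,8.5,187,0,-12.3,0]}}

```text
time_s: 16.65
position: [0.4645, 0.1627, 0.1863]
tcp_rot: [[-0.989, -0.0, 0.15], [-0.15, 0.0, -0.989], [0.0, -1.0, -0.0]]
force: [-0.1, 0.1, -1.2]
opening: 0.256
```

Run:
```python
from h import *
p,d=snap('wrist','w9')
plan([(.4636,.1613,.185),(.4636,.1613,.1189)],-81.4)
```

```text
t 16.7 pos [0.4646 0.1626 0.1863] yaw -81.35667534126577 tilt [-1.59432821e-05 -9.99999998e-01 -6.62594339e-05] open 0.259840492830729 F [-0.1  0.7 -0.7] q [  6.3  25.1 104.3   0.   50.6  87.6]
shift [1.2 1.3 1.1]
shift [ 1.2 67.4  1.1]
turn [ 0.    0.04 -0.  ]
```

View pics/w9.png

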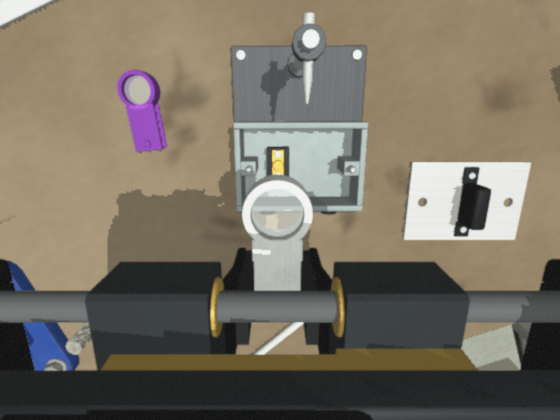

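>>> {"method": "jog_arm", "body": {"motion": [0,15,0.5,0,0,0,1,30,0.5,0,0,0,1,45,0.5,0,0,0,1,58,0.5,0,0,0,1,66,0.5,0,0,0,1,67.5,0.5,0,0,0,1,67.5,0.5,0,0,0,1,67.5,0.5,0,0,0,1,67.5,0.5,0,0,0,1,67.5,0.5,0,0,0]}}

```text
time_s: 17.95
position: [0.4641, 0.1613, 0.119]
tcp_rot: [[-0.989, 0.001, 0.149], [-0.149, 0.0, -0.989], [-0.001, -1.0, 0.0]]
force: [-0.6, 0.4, -1.0]
opening: 0.261
```

Run:
```python
from h import *
p,d=snap('wrist','w10');snap('side','s10');snap('top','t10')
plan([(.4636,.1613,.1189)],-81.4)
a=cv2.resize(p[60:240,190:370],None,fx=3,fy=3,interpolation=cv2.INTER_CUBIC)[:,:,::-1]
b=cv2.imread('pics/s10.png')[180:270,220:330];b=cv2.resize(b,None,fx=6,fy=6,interpolation=cv2.INTER_CUBIC)
cv2.imwrite('pics/w10c.png',a);cv2.imwrite('pics/s10c.png',b)
p,d,X=cloud('w10');s=bot.read_state();R=np.array(s['tcp_rot']);Y=(X-np.array(s['position']))@R
m=(Y[...,0]<-.045)&(Y[...,0]>-.052)&(abs(Y[...,1]-.01)<.006)&(abs(Y[...,2])<.01);print('ring front top z',np.median(X[m],0),m.sum())
m=(Y[...,0]<-.008)&(Y[...,0]>-.02)&(abs(Y[...,1]-.009)<.004)&(abs(Y[...,2])<.01);print('handle top z',np.median(X[m],0))
p,d,X=cloud('s10')
# lens and pointer in side
for w in range(198,222,1): print(w,np.round(X[w,252:292:2,2],3))
```

```text
t 18.1 pos [0.4639 0.1613 0.1188] yaw -81.41465368872166 tilt [-1.63282488e-04 -9.99999986e-01  2.19793776e-05] open 0.2577302142499058 F [ 0.2 -0.9 -0.2] q [  6.1  31.8 107.6  -0.   40.6  87.5]
shift [ 0.3 -0.1 -0. ]
turn [-0.   -0.01 -0.01]
ring front top z [0.51108    0.16830702 0.10970447] 458
handle top z [0.47793702 0.16333133 0.11036193]
198 [ 0.118  0.116 -0.092 -0.092 -0.093 -0.093 -0.092 -0.093 -0.093 -0.095
 -0.095 -0.096  0.025  0.025  0.024  0.025  0.026  0.03   0.033  0.143]
199 [ 0.117  0.115 -0.097 -0.098 -0.098 -0.097 -0.098 -0.099 -0.097 -0.103
 -0.1   -0.097  0.024  0.032  0.032  0.031  0.031  0.031  0.03   0.141]
200 [ 0.113  0.113 -0.103 -0.103 -0.101 -0.104 -0.1   -0.104 -0.104 -0.102
 -0.103 -0.104  0.022  0.028  0.028  0.028  0.028  0.027  0.026  0.138]
201 [ 0.109  0.109  0.108 -0.105 -0.107 -0.105 -0.108 -0.107 -0.109 -0.11
 -0.109 -0.109  0.02   0.025  0.026  0.025  0.024  0.024  0.025  0.135]
202 [ 0.11   0.109  0.108 -0.109 -0.109 -0.11  -0.11  -0.111 -0.11  -0.113
 -0.112 -0.111  0.016  0.021  0.022  0.021  0.021  0.02   0.02   0.132]
203 [ 0.107  0.106 
[... 2046 characters left out ...]
.001 -0.     0.    -0.001 -0.001 -0.     0.001
  0.001 -0.002 -0.     0.001 -0.001  0.001 -0.    -0.    -0.001  0.   ]
218 [ 0.063  0.062 -0.     0.001 -0.     0.    -0.001  0.001 -0.002  0.
 -0.     0.001  0.045  0.    -0.    -0.001  0.001  0.     0.054 -0.001]
219 [ 0.06   0.06  -0.002 -0.    -0.001 -0.    -0.002  0.001 -0.002 -0.001
 -0.001  0.001  0.047  0.045  0.045  0.047  0.046  0.046  0.052 -0.   ]
220 [ 0.057  0.058 -0.001  0.     0.     0.    -0.002 -0.    -0.     0.
  0.001 -0.002  0.046  0.041  0.043  0.044  0.044  0.045  0.049  0.048]
221 [ 0.055  0.055 -0.001 -0.    -0.    -0.001 -0.001 -0.001 -0.001 -0.001
  0.     0.047  0.043  0.038  0.039  0.04   0.041  0.046  0.047  0.045]
```

View pics/w10c.png

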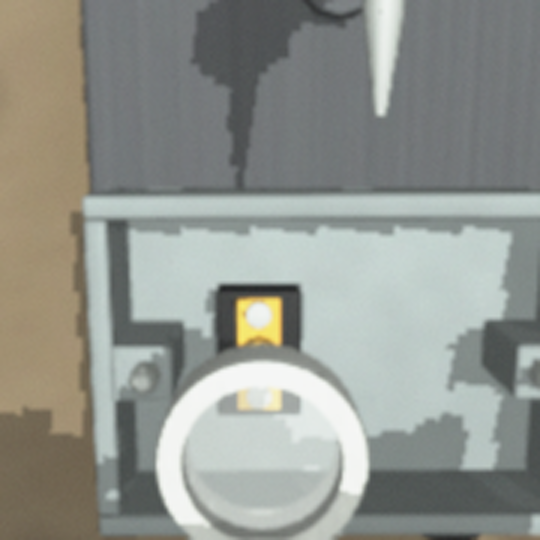

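View pics/s10c.png

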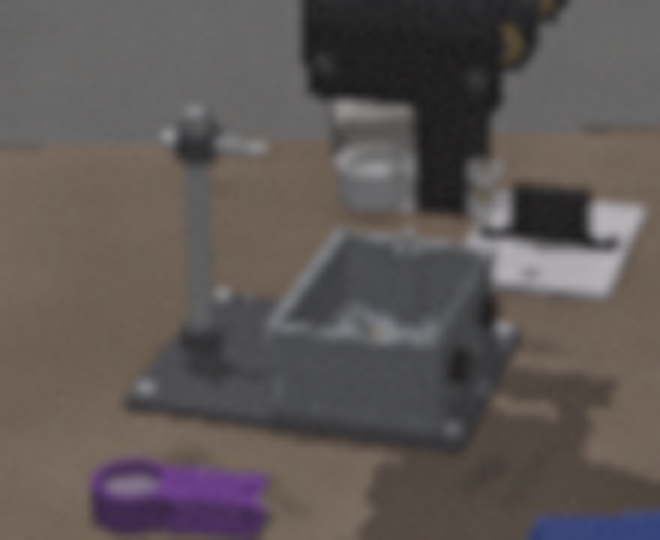

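Run:
```python
from h import *
p,d,X=cloud('w10');z=np.load('/tmp/w10.npz');P=z['P'];K=z['K']
g=lambda a,b:(a/3+190-.35,b/3+60-.35)
print('screws',atz('w10',*g(259,315),.031),'tip',atz('w10',*g(380,116),.102))
# ring outer: points near z .110 
m=(abs(X[...,2]-.1105)<.003)&(abs(X[...,0]-.50)<.03)&(abs(X[...,1]-.166)<.03)
q=X[m];f=q[q[:,0]>.485]
h=cv2.convexHull(f[:,:2].astype(np.float32));print('ring',cv2.minEnclosingCircle(f[:,:2].astype(np.float32)))
from scipy.optimize import least_squares
hp=h[:,0];hp=hp[hp[:,0]>.49];r=least_squares(lambda c:np.hypot(hp[:,0]-c[0],hp[:,1]-c[1])-.016,[.497,.166]);print(r.x,np.abs(r.fun).max())
s=bot.read_state();R=np.array(s['tcp_rot']);print('pred',s['position']+R@np.array([-.0342,.0168,.0002]))
# button with circle in w5: brass & screws
for n,(a,b) in dict(s1=(248,362),b=(250,397),s2=(248,420)).items(): print(n,atz('w5',a/3.3+189.65,b/3.3+59.65,.031))
p,d,X=cloud('w4');cv2.imwrite('pics/w4c.png',cv2.resize(p[130:180,55:105],None,fx=10,fy=10,interpolation=cv2.INTER_CUBIC)[:,:,::-1])
p,d,X=cloud('w5');cv2.imwrite('pics/w5d.png',cv2.resize(p[155:200,245:290],None,fx=12,fy=12,interpolation=cv2.INTER_CUBIC)[:,:,::-1])
print(np.round(X[160:195,266,2],4)); print(np.round(X[160:195,266,0],4))
```

```text
screws [0.50766859 0.16809228 0.031     ] tip [0.54967467 0.15634123 0.102     ]
ring ((0.496692955493927, 0.1657317876815796), 0.01700001396238804)
[0.49746698 0.16615032] 0.0005351708238765657
pred [0.49779094 0.16621717 0.10205191]
s1 [0.50788866 0.16827386 0.031     ]
b [0.49667728 0.16606564 0.031     ]
s2 [0.48903985 0.16566185 0.031     ]
[0.0116 0.0099 0.0127 0.0188 0.023  0.023  0.0242 0.0272 0.0272 0.0255
 0.0262 0.0262 0.0248 0.0244 0.0261 0.0305 0.0308 0.0304 0.0306 0.031
 0.0315 0.0314 0.0318 0.0235 0.0282 0.0274 0.0257 0.0264 0.0263 0.0252
 0.0233 0.0115 0.0118 0.0098 0.0113]
[0.5151 0.5138 0.5131 0.5129 0.5125 0.5114 0.5105 0.5099 0.5089 0.5075
 0.5066 0.5055 0.5042 0.503  0.5022 0.502  0.501  0.4998 0.4988 0.4978
 0.4968 0.4957 0.4947 0.4919 0.4918 0.4905 0.4891 0.4881 0.487  0.4856
 0.4841 0.4802 0.4791 0.4775 0.4767]
```

View pics/w5d.png

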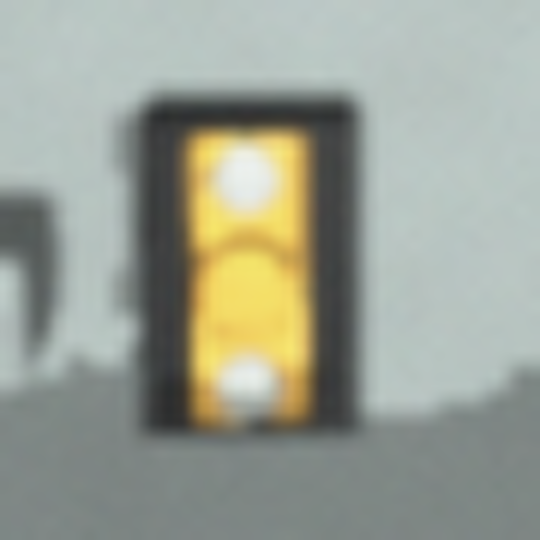

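The lens and button agree within about 1 mm, the heights match within about 1 mm, and the arm is still. I hand in.

```bash
python3 -c "
from h import *
s=bot.read_state();print(s['time_s'],np.round(s['qvel'],2),s['opening']);print(bot.hand_in())"
```

```text
18.1 [-0.08  0.12  0.03 -0.01 -0.05  0.08] 0.2577302142499058
the job is handed in; nothing more can be done
None
```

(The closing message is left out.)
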